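# Balance the peg rail on the finishing stand

## Robot

A 6-joint arm with a two-finger parallel gripper is mounted at the origin on the work surface. World frame = base frame: x ahead of the robot, y to its left, z up, the work surface at z = 0. Lengths are in m, angles in rad, forces in N, time in s.
With the tool pointing down it reaches from about 0.35 to 0.975 m from the base axis. Payload 4.9 kg.
Tool frame: the origin (TCP) lies at the very end of the fingers, on their centre line; the grasp point (between the pads) lies 19 mm behind it; z points along the fingers, y is the direction in which the jaws open and shut (so a half turn about z gives the same grasp; the last joint's range is limited). The gripper opens to 85 mm and grips with 20 to 120 N. Pads are 22 mm wide; open, the fingers measure 114 mm over their backs; the gripper's body (76 mm by 85 mm) begins 54 mm behind the grasp point. The pads swing forward as they close: fully open they stand 13 mm farther back than shut.
Start: joints at [-1.242, 0.053, 1.613, -0, 1.476, -0.119], TCP at [0.271, -0.563, 0.231] pointing down, gripper open.
Joint ranges: [-3.01, 3.01], [-1.01, 2.22], [0.06, 2.58], [-1.02, 4.17], [0.09, 2.62], [-3.14, 3.14]. Speed limits (rad/s): [2.57, 2.57, 3.14, 3.14, 3.14, 3.14].

## Interface

Orientations are given as a unit quaternion [w, x, y, z].
In Python, from plant import monitor, eyes, manip gives the robot as it stands.
- The arm moves only by the tool step_arm, never from a script. Its argument "motion" is a list of rows, each a list of 7 numbers: the shift along the world's x, y, z scaled (see below), then the turn, a rotation vector about the world's x, y, z scaled (see below), then the closure in counts, from 0 (fully open) to 255 (shut). In form: [[x, y, z, ax, ay, az, grip], ...]. A call has 1 to 10 rows; each row is the pose to reach, as a shift and turn from the pose commanded when the call began; what a row does not reach only later rows make up. The controller multiplies each number of a shift by 0.5 m and each number of a turn by 1.5 rad. A row lasts 1/10 s, in which the tool goes at most 50 mm and 8.59 degrees, less where a joint would pass 70% of its speed; a pose out of reach is approached as far as the arm can. A call with a number of a shift or a turn outside -1 to 1 is refused whole. A call with a gripper value outside its range is refused whole. The fingers move at their own pace and stop on an object; the grip force is fixed at half the most. Time passes only in rows, so rows that repeat a pose let the fingers close. It gives the time, the measured TCP pose, the force and the opening at its end, in the units of the state.
- monitor.state(): the state, without advancing time (a new reading comes with each control period).
- eyes.grab_frame(name): name is "side" or "top"; returns a dict with "pixels" (420x560x3 uint8, red, green, blue), "mtx" (3x3 intrinsics, pixels), "dist" ([k1, k2, p1, p2, k3] as OpenCV has them; the pictures are not rectified), "rvec" (rotation vector, rad) and "tvec" (3), from world to camera coordinates, as OpenCV has them. Camera axes: x right, y down, z forward; pixel columns grow to the right and rows downward; lengths in m; the calibration is good to about 2 mm. A picture is of the moment at which its call begins. There is no depth.
- manip.job_done(): hands the job in, once; it reports no verdict.
Trained networks look in the newest picture that a camera, given by its name, has taken for a name from the list of things; names that differ only in an ending like _2 or _b are one class to them, and where a whole thing is asked for, a point or a joint stands for the part that bears it (a point fixed in the world has none). Each returns a list of dicts, best first, with "p" (0 to 1); they miss things now and then, are a little off and sometimes report something else, mostly with a low value. They report only what shows in the picture. A call takes as long as a camera call. They do not tell look-alikes from the thing itself.
- eyes.look_for(name, camera): "box" ([centre column, centre row, width, height] in pixels, round what is visible of it).
- eyes.pinpoint(name, camera): "uv" ([column, row] in pixels: a listed point, or the origin of a listed thing).
The state is a dict: "time": time; "joint_pos": joint angles; "joint_vel": joint speeds; "joint_efforts": joint torques, N m; "tool_pos": TCP position; "tool_rot": TCP orientation; "contact_force": force on the tool from outside, world axes, zero at the start; "ft_torque": the same for the moment, N m; "gripper_width": opening from 0.0 (shut) to 1.0 (fully open).
Only numpy, scipy, OpenCV 4.12 (cv2) and the standard library are available. Lean on these libraries where they do the work, as an engineer would, in place of code of your own. Each camera call takes 0.05 s, during which the arm holds its last target.

## Task

Somewhere inside this wooden peg rail a steel strip makes one side heavier. Lift the rail by one peg after another (it shows its tipping best when held lightly) until you find the peg from which it hangs nearly level instead of tipping, then carry it by that peg to the small round finishing stand and leave it lying level, pegs up, balanced on the stand's disc alone with both ends free. Leave the other things on the bench where they are.

Things in the scene. Friction and masses are not known exactly. Their poses are not given: they have to be found in the camera images.
- rail: loose pale wooden peg rail lying pegs up, 0.94 kg: board 360 mm long (its x), 90 mm wide (y: too wide to grip across), 16 mm thick, with 11 pegs on the centre line 30 mm apart, x = -150 to +150 mm. Origin: centre of the underside, z out of the peg side. A hidden steel strip, elsewhere each time, shifts the centre of mass up to 75 mm either way along x; it stays on the centre line.
- rail_mid_peg (a point): centre of the middle peg's ball head, 44 mm above the rail's underside, 28 mm above the board's top. Every peg: 10 mm stem, 18 mm ball head. A ball held lightly (20 to 30 N) from the rail's two long sides is a pivot: the lifted rail tips heavy end down; a hard squeeze hides this. By the peg nearest the centre of mass (15 mm off or less) it hangs within about 25 degrees of level.
- rail_end_a (a point): middle of the lower edge of the rail's end at x = -180 mm
- rail_end_b (a point): middle of the lower edge of the rail's end at x = +180 mm
- stand: finishing stand fixed to the bench: a dark round foot 100 mm across and 14 mm high, a thin steel pillar, and on top a cork-faced round disc 48 mm across, top face 90 mm above the bench. Origin: centre of the foot's underside, on the pillar's axis. The rail may lie on it at any yaw; it stays level only if its centre of mass is over the disc.
- stand_top (a point): centre of the stand's top face, 90 mm above the bench
- tkey: bystander: T-handled steel key with black grip lying on the bench, 170 mm long with a 90 mm grip, 24 mm high; origin on the bench under the shank
- bowl: bystander: small dark turned wooden bowl, 110 mm across, 45 mm high; origin at the underside
- mallet: bystander: round wooden mallet head standing on end, 72 mm across, 75 mm high; origin at the underside
- glue: bystander: white glue bottle with orange cap, 50 mm across, 95 mm high; origin at the underside
Mind the look-alikes: they are no part of the job. Several things have the shape of the stand; the one meant has the colours described above.

How it is judged:
On the way:
1. the rail hangs from the fingers, both ends at least 30 mm off the bench, within 28 degrees of level (height (world z) of each of rail_end_a, rail_end_b above 0.03 m and angle between rail's own z axis and vertical below 0.49 rad and contact force between rail and the fingers above 1 N and contact force between rail and stand below 0.1 N), for 0.4 s.
At the end, for the whole second after the job is handed in: the rail lies at rest, pegs up and level within 3.4 degrees, on the stand's disc (its underside 90 mm up, within 7 mm), both ends free in the air (over 75 mm up), released (contact force between rail and stand above 3 N and angle between rail's own z axis and vertical below 0.06 rad and height (world z) of each of rail_end_a, rail_end_b above 0.075 m and height (world z) of rail between 0.083 and 0.097 m and linear speed of rail below 0.02 m/s and angular speed of rail below 0.1 rad/s); the robot touches nothing.
It fails at once if a bystander (key, bowl, mallet head or glue bottle) is moved more than 30 mm (distance of any of tkey, bowl, mallet, glue from where it was at the start of the episode above 0.03 m).
It also fails if it takes over 72 s, if anything falls off the work surface, if the arm or the gripper's body presses on something with over 40 N, if the wrist force passes 120 N, or if a joint passes its speed limit or range.

## Working session

There is one attempt and no reset: what is moved stays moved. The work goes in short steps, Python scripts to look and compute and a tool call to move; the robot and the scene stay as the last step left them, time stands still between calls to the robot, and variables do not carry over. Pictures are saved under pics/ and viewed, and the job is handed in when it is done.

Besides the shell and the picture viewer there is one more tool, called after ">>>" by a JSON object that holds its "op" and its "data", one argument or row to a line. step_arm: Moves the arm, as the interface text tells. Its arguments: {"type":"object","properties":{"motion":{"type":"array","items":{"type":"array","items":{"type":"number"}}}},"required":["motion"]}

```bash
ls; mkdir -p pics; cat > h.py <<'E'
import numpy as np,cv2
from plant import monitor,eyes,manip
def ray(f,uv):
    p=cv2.undistortPoints(np.array([[uv]],float),f["mtx"],f["dist"])[0,0]
    R=cv2.Rodrigues(np.array(f["rvec"],float))[0]; t=np.array(f["tvec"],float).ravel()
    return -R.T@t, R.T@np.array([p[0],p[1],1.])
def atz(f,uv,z):
    o,d=ray(f,uv); return o+d*(z-o[2])/d[2]
def grab(n):
    f=eyes.grab_frame(n)
    for k in("mtx","dist","rvec","tvec"): f[k]=np.array(f[k],float)
    return f
def proj(f,P):
    return cv2.projectPoints(np.array(P,float).reshape(-1,3),f["rvec"],f["tvec"],f["mtx"],f["dist"])[0].reshape(-1,2)
def save(f,n): cv2.imwrite("pics/"+n,cv2.cvtColor(f["pixels"],cv2.COLOR_RGB2BGR))
def tri(f1,u1,f2,u2):
    o1,d1=ray(f1,u1);o2,d2=ray(f2,u2)
    A=np.stack([d1,-d2],1);s=np.linalg.lstsq(A,o2-o1,rcond=None)[0]
    a=o1+d1*s[0];b=o2+d2*s[1];return (a+b)/2,np.linalg.norm(a-b)
E
python3 - <<'E'
from h import *
Z={"rail":0,"rail_mid_peg":.044,"rail_end_a":0,"stand":0,"stand_top":.09,"tkey":0,"bowl":0,"mallet":0,"glue":0}
for c in("top","side"):
    f=grab(c);save(f,c+"0.png");print(c,"cam",ray(f,(280,210))[0].round(3))
    for n,z in Z.items():
        print(n,[(np.round(d["uv"]).tolist(),round(d["p"],2),atz(f,d["uv"],z).round(3).tolist()) for d in eyes.pinpoint(n,c)[:4]])
print(monitor.state())
E
```

```text
pics
top cam [ 0.483 -0.006  1.329]
rail [([301.0, 252.0], 0.88, [0.455, -0.095, 0.0])]
rail_mid_peg [([298.0, 253.0], 0.76, [0.452, -0.081, 0.044]), ([237.0, 188.0], 0.55, [0.669, 0.111, 0.044]), ([233.0, 188.0], 0.45, [0.667, 0.124, 0.044]), ([156.0, 261.0], 0.41, [0.44, 0.374, 0.044])]
rail_end_a [([355.0, 258.0], 0.64, [0.429, -0.272, 0.0]), ([248.0, 248.0], 0.6, [0.472, 0.082, 0.0]), ([235.0, 188.0], 0.42, [0.676, 0.123, 0.0])]
stand [([283.0, 148.0], 0.97, [0.809, -0.045, 0.0]), ([233.0, 190.0], 0.93, [0.669, 0.128, 0.0]), ([234.0, 148.0], 0.89, [0.814, 0.123, 0.0]), ([196.0, 152.0], 0.56, [0.801, 0.252, 0.0])]
stand_top [([284.0, 141.0], 0.9, [0.808, -0.046, 0.09]), ([231.0, 190.0], 0.86, [0.657, 0.126, 0.09]), ([192.0, 141.0], 0.85, [0.816, 0.249, 0.09]), ([390.0, 213.0], 0.61, [0.57, -0.371, 0.09])]
tkey [([152.0, 218.0], 0.86, [0.581, 0.402, 0.0])]
bowl [([390.0, 212.0], 0.94, [0.58, -0.397, 0.0])]
mallet [([396.0, 256.0], 0.87, [0.431, -0.409, 0.0])]
glue [([157.0, 260.0], 0.76, [0.442, 0.386, 0.0])]
side cam [0.077 0.822 1.014]
rail [([336.0, 239.0], 0.68, [0.457, -0.083,
[... 803 characters left out ...]
]
{'time': 1.0, 'joint_pos': array([-1.24199737e+00,  5.26838793e-02,  1.61288269e+00, -2.18890891e-05,
        1.47604651e+00, -1.19004594e-01]), 'joint_vel': array([-0.00018504,  0.00038566,  0.0011934 , -0.00056996,  0.0017758 ,
       -0.0013057 ]), 'joint_efforts': array([ 2.70482749e-03, -3.93694425e+01, -3.70467138e+01, -4.08966753e-05,
        4.73581895e-04,  2.51264609e-07]), 'tool_pos': array([ 0.27060086, -0.5633552 ,  0.23132393]), 'tool_rot': array([-9.01474394e-06,  9.75038310e-01,  2.22036694e-01, -1.19047678e-05]), 'contact_force': array([ 1.09404211,  0.06736688, -0.24696994]), 'ft_torque': array([-0.0327977 ,  0.0289407 , -0.03483669]), 'gripper_width': 0.9994488241109332}
```

View pics/top0.png

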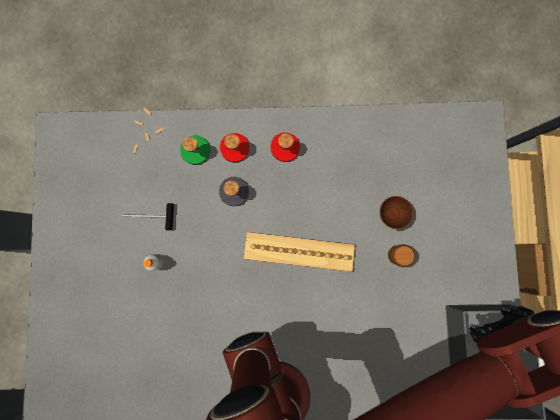

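View pics/side0.png

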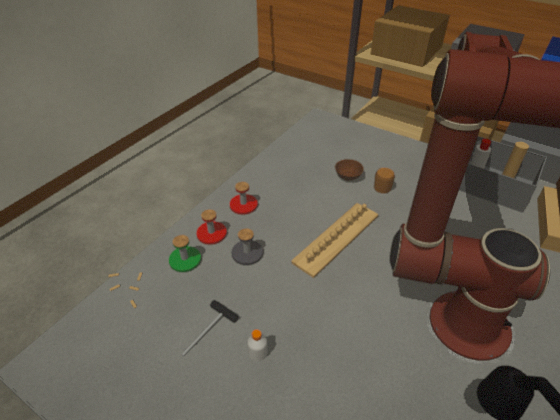

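The top view shows the rail from about (245,248) to (355,258). The stand with the dark foot is at (233,190). Its red and green look-alikes are at (285,147), (234,148) and (195,150). Next I'll refine the rail and stand poses.

```bash
python3 - <<'E'
from h import *
from scipy.optimize import least_squares
from scipy.spatial.transform import Rotation as Ro
f=grab("top");s=grab("side")
for nm,g,box in(("top",f,(235,225,365,280)),("side",s,(285,195,385,280))):
    hsv=cv2.cvtColor(g["pixels"],cv2.COLOR_RGB2HSV)
    m=((hsv[...,1]>60)&(hsv[...,2]>60)).astype(np.uint8)
    k=np.zeros_like(m);x0,y0,x1,y1=box;k[y0:y1,x0:x1]=1;m*=k
    n,l,st,_=cv2.connectedComponentsWithStats(m);i=1+np.argmax(st[1:,4])
    g["m"]=(l==i); print(nm,st[i])
pegs=[[x,0,.044] for x in np.arange(-150,151,30)/1000]
box=np.array([[x,y,z] for x in(-.18,.18) for y in(-.045,.045) for z in(0,.016)])
def render(g,p,hull_only=False):
    c,sn=np.cos(p[2]),np.sin(p[2]);R=np.array([[c,-sn,0],[sn,c,0],[0,0,1]])
    S=4
    im=np.zeros((420*S,560*S),np.uint8)
    h=cv2.convexHull((proj(g,box@R.T+[p[0],p[1],0])*S+S/2).astype(np.float32)).astype(int)
    cv2.fillConvexPoly(im,h,255)
    for q in pegs:
        w=R@q+[p[0],p[1],0];u=proj(g,w)[0]*S+S/2;d=np.linalg.norm(proj(g,w+[0,0,.009])[0]-proj(g,w)[0])
        r=.009*g["mtx"][0,0]/np.linalg.norm(w-ray(g,(280,210))[0])*S
        cv2.circle(im,tuple(int(v) for v in u),int(r),255,-1)
    return cv2.resize(im,(560,420),interpolation=cv2.INTER_AREA)/255.
from scipy.optimize import minimize
def cost(p,gs): return sum(np.abs(render(g,p)-g["m"]).sum() for g in gs)
for gs,n in(((f,),"top"),((s,),"side"),((f,s),"both")):
    r=minimize(cost,[.452,-.09,1.449],args=(gs,),method="Nelder-Mead",options=dict(initial_simplex=[[.452,-.09,1.449],[.457,-.09,1.449],[.452,-.085,1.449],[.452,-.09,1.48]]))
    print(n,r.x.round(4),r.fun)
# stand triangulate: pinpoint near
def near(n,c,uv):
    return min((d["uv"] for d in eyes.pinpoint(n,c)),key=lambda u:np.hypot(*(np.array(u)-uv)))
print("stand_top",tri(f,near("stand_top","top",(232,190)),s,near("stand_top","side",(246,232))))
print("stand",tri(f,near("stand","top",(233,190)),s,near("stand","side",(248,254))))
E
```

```text
top [ 243  232  112   40 3052]
side [ 291  203   87   75 2451]
top [ 0.4563 -0.0858  1.428 ] 67.54509803921569
side [ 0.4564 -0.0881  1.4283] 74.04313725490196
both [ 0.4564 -0.0858  1.4277] 153.37254901960785
stand_top (array([0.65916165, 0.1299747 , 0.09636766]), np.float64(0.015067094602954233))
stand (array([ 0.7676228 ,  0.09677078, -0.06653924]), np.float64(0.14271299744724386))
```

```bash
cat > st.py <<'E'
from h import *
from scipy.optimize import minimize
def fitdisc(g,p0,near):
    a=np.linspace(0,2*np.pi,60)
    px=g["pixels"].astype(int)
    return a
f=grab("top");s=grab("side")
a=np.linspace(0,2*np.pi,60,endpoint=False)
for nm,g,box in(("top",f,(215,170,255,212)),("side",s,(225,220,270,268))):
    x0,y0,x1,y1=box
    p=g["pixels"].astype(int);
    hsv=cv2.cvtColor(g["pixels"],cv2.COLOR_RGB2HSV)
    k=np.zeros(p.shape[:2],bool);k[y0:y1,x0:x1]=1
    cork=k&(hsv[...,1]>90)&(hsv[...,2]>70)
    ys,xs=np.nonzero(cork);print(nm,"cork",len(xs),xs.min(),xs.max(),ys.min(),ys.max(),xs.mean(),ys.mean())
    print(" cork centre z=.086:",atz(g,(xs.mean(),ys.mean()),.087).round(4))
    v=g["pixels"][y0:y1,x0:x1]
    im=cv2.resize(v,None,fx=12,fy=12,interpolation=cv2.INTER_NEAREST)
    for c,z,r in(((.664,.127),.09,.024),((.664,.127),0.014,.05)):
        P=np.c_[c[0]+r*np.cos(a),c[1]+r*np.sin(a),0*a+z]
        for u in proj(g,P): cv2.circle(im,(int((u[0]-x0+.5)*12),int((u[1]-y0+.5)*12)),2,(0,255,255),-1)
    cv2.imwrite(f"pics/st_{nm}.png",im[...,::-1])
for nm,g,(x0,y0,x1,y1) in(("top",f,(240,225,360,280)),("side",s,(285,195,385,280))):
    S=6;im=cv2.resize(g["pixels"][y0:y1,x0:x1],None,fx=S,fy=S,interpolation=cv2.INTER_CUBIC)
    u=np.array([np.cos(1.428),np.sin(1.428)])
    for i in range(-5,6):
        q=proj(g,[*(np.array([.4564,-.0868])+u*.03*i),.044])[0]
        cv2.circle(im,(int((q[0]-x0+.5)*S),int((q[1]-y0+.5)*S)),3,(0,255,255),-1)
    cv2.imwrite(f"pics/rl_{nm}.png",im[...,::-1])
E
python3 st.py; cd pics; python3 -c "
import cv2,numpy as np
a=cv2.imread('st_top.png');b=cv2.imread('st_side.png')
h=max(a.shape[0],b.shape[0]);f=lambda i:cv2.copyMakeBorder(i,0,h-i.shape[0],0,0,0)
c=np.hstack([f(a),f(b)]);c=c[:, :];cv2.imwrite('st.png',cv2.resize(c,None,fx=.75,fy=.75))"
```

```text
top cork 191 223 239 180 195 230.9476439790576 187.65968586387436
 cork centre z=.086: [0.6636 0.1264 0.087 ]
side cork 165 225 253 226 240 243.0909090909091 233.8121212121212
 cork centre z=.086: [0.6696 0.129  0.087 ]
```

View pics/st.png

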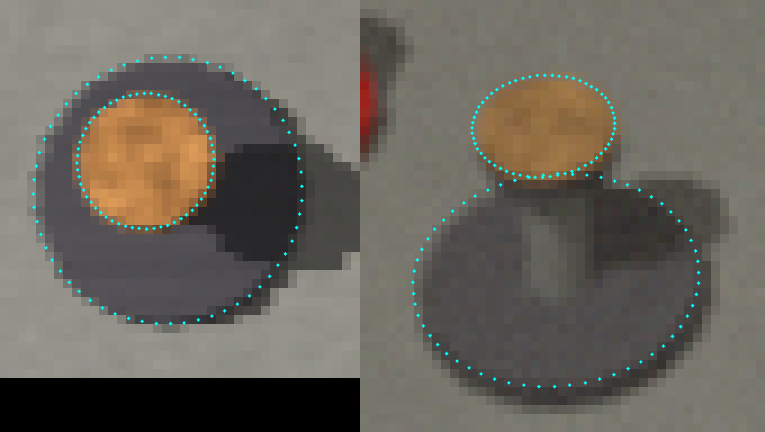

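View pics/rl_top.png

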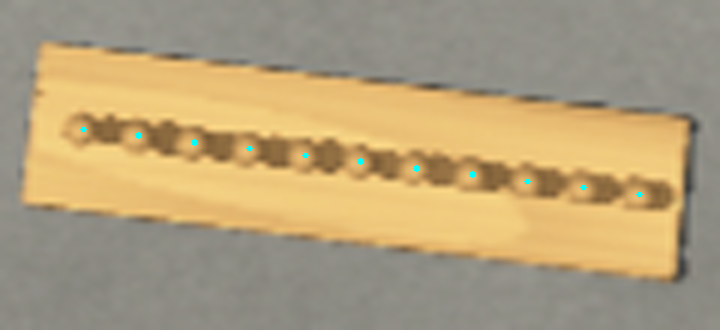

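View pics/rl_side.png

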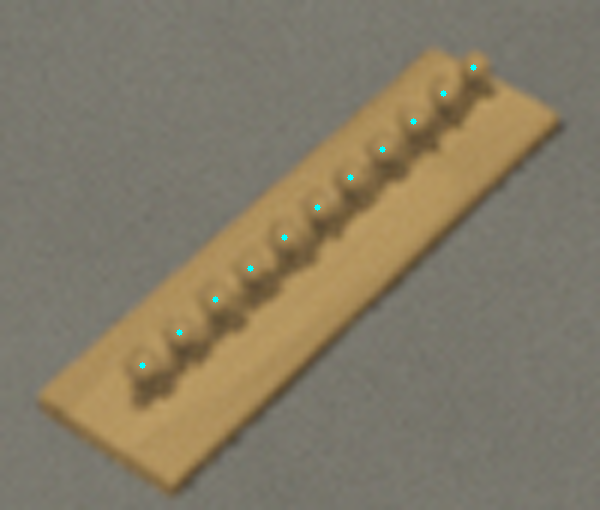

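Both fits agree with the pictures. The middle peg is at (0.4564,-0.0868), the rail's yaw is 1.428, and the stand is at (0.664,0.126). I'll move above the middle peg.

>>> {"op": "step_arm", "data": {
  "motion": [
    [0.3716,0.9531,-0.12,0,0,0.6535,0],
    [0.3716,0.9531,-0.12,0,0,0.6535,0],
    [0.3716,0.9531,-0.12,0,0,0.6535,0],
    [0.3716,0.9531,-0.12,0,0,0.6535,0],
    [0.3716,0.9531,-0.12,0,0,0.6535,0],
    [0.3716,0.9531,-0.12,0,0,0.6535,0],
    [0.3716,0.9531,-0.12,0,0,0.6535,0],
    [0.3716,0.9531,-0.12,0,0,0.6535,0],
    [0.3716,0.9531,-0.12,0,0,0.6535,0],
    [0.3716,0.9531,-0.12,0,0,0.6535,0]
  ]
}}

```text
time: 2.4
tool_pos: [0.4515, -0.0988, 0.1733]
tool_rot: [0.001, 0.756, 0.655, 0.0]
contact_force: [0.7, -1.2, -0.4]
gripper_width: 0.998
```

>>> {"op": "step_arm", "data": {
  "motion": [
    [0,0,0,0,0,0,0],
    [0,0,0,0,0,0,0]
  ]
}}

```text
time: 2.6
tool_pos: [0.4511, -0.0996, 0.173]
tool_rot: [0.0, 0.755, 0.656, -0.0]
contact_force: [0.3, 1.2, -0.4]
gripper_width: 1.001
```

```bash
cat > s.py <<'E'
from h import *
s=monitor.state();q=s["tool_rot"]
from scipy.spatial.transform import Rotation as R
M=R.from_quat([q[1],q[2],q[3],q[0]]).as_matrix()
print(s["time"],s["tool_pos"].round(4),"z",M[:,2].round(3),"yang",np.arctan2(M[1,1],M[0,1]).round(4),"F",s["contact_force"].round(2),"T",s["ft_torque"].round(3),"w",round(s["gripper_width"],3),s["joint_pos"].round(2))
E
python3 s.py
```

```text
2.6 [ 0.4511 -0.0996  0.173 ] z [-0. -0. -1.] yang -0.1396 F [ 0.35  1.19 -0.42] T [ 0.028  0.019 -0.005] w 1.001 [-0.38 -0.31  2.04 -0.    1.41 -0.24]
```

>>> {"op": "step_arm", "data": {
  "motion": [
    [0.0106,0.0256,0,0,0,-0.002,0],
    [0.0106,0.0256,-0.1,0,0,-0.002,0],
    [0.0106,0.0256,-0.2,0,0,-0.002,0],
    [0.0106,0.0256,-0.26,0,0,-0.002,0],
    [0.0106,0.0256,-0.297,0,0,-0.002,0],
    [0.0106,0.0256,-0.297,0,0,-0.002,100],
    [0.0106,0.0256,-0.297,0,0,-0.002,150]
  ]
}}

```text
time: 3.3
tool_pos: [0.4565, -0.0892, 0.0252]
tool_rot: [0.0, 0.757, 0.653, 0.0]
contact_force: [0.6, -1.1, 0.2]
gripper_width: 0.694
```

```bash
python3 s.py; python3 -c "
from h import *
f=grab('side');save(f,'g1.png');v=f['pixels'][190:290,270:400];cv2.imwrite('pics/g1c.png',cv2.resize(v,None,fx=6,fy=6,interpolation=2)[...,::-1])"
```

```text
3.3 [ 0.4565 -0.0892  0.0252] z [ 0. -0. -1.] yang -0.1479 F [ 0.59 -1.1   0.19] T [-0.026 -0.006  0.016] w 0.694 [-0.35 -0.1   2.14 -0.    1.11 -0.21]
```

View pics/g1c.png

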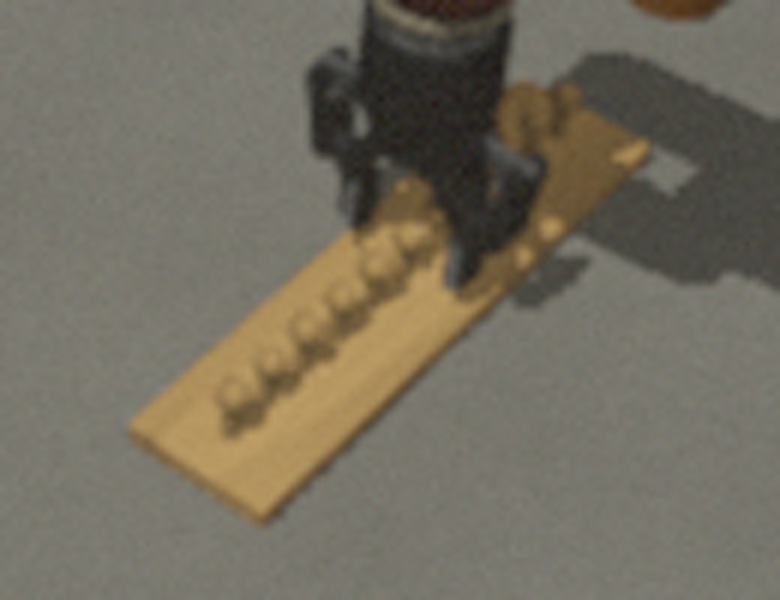

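The fingers straddle the middle peg, 5 free pegs on the near side. I'll close on it lightly.

>>> {"op": "step_arm", "data": {
  "motion": [
    [0.0005,0.004,0,0,0,0.002,180],
    [0.0005,0.004,0,0,0,0.002,210],
    [0.0005,0.004,0,0,0,0.002,210],
    [0.0005,0.004,0,0,0,0.002,210],
    [0.0005,0.004,0,0,0,0.002,210],
    [0.0005,0.004,0,0,0,0.002,210]
  ]
}}

```text
time: 3.95
tool_pos: [0.4569, -0.0862, 0.026]
tool_rot: [0.0, 0.756, 0.655, -0.0]
contact_force: [-4.3, 0.0, 6.5]
gripper_width: 0.181
```

>>> {"op": "step_arm", "data": {
  "motion": [
    [0,0,0.02,0,0,0,210],
    [0,0,0.04,0,0,0,210],
    [0,0,0.06,0,0,0,210],
    [0,0,0.08,0,0,0,210],
    [0,0,0.1,0,0,0,210],
    [0,0,0.12,0,0,0,210],
    [0,0,0.14,0,0,0,210],
    [0,0,0.16,0,0,0,210],
    [0,0,0.16,0,0,0,210]
  ]
}}

```text
time: 4.85
tool_pos: [0.4579, -0.0863, 0.1067]
tool_rot: [0.002, 0.756, 0.655, 0.001]
contact_force: [0.5, 0.3, -8.8]
gripper_width: 0.182
```

```bash
python3 s.py; python3 -c "
from h import *
f=grab('side');save(f,'g2.png');v=f['pixels'][160:310,240:420];cv2.imwrite('pics/g2c.png',cv2.resize(v,None,fx=4,fy=4,interpolation=2)[...,::-1])"; python3 s.py
```

```text
4.85 [ 0.4579 -0.0863  0.1067] z [ 0.004 -0.001 -1.   ] yang -0.1427 F [ 0.54  0.32 -8.84] T [-0.053 -0.048 -0.06 ] w 0.182 [-0.35 -0.23  2.09  0.    1.28 -0.2 ]
4.9 [ 0.4574 -0.0861  0.1057] z [ 0.002 -0.001 -1.   ] yang -0.1428 F [-1.43  0.73 -9.1 ] T [-0.045 -0.024 -0.003] w 0.184 [-0.35 -0.23  2.09  0.    1.28 -0.2 ]
```

View pics/g2c.png

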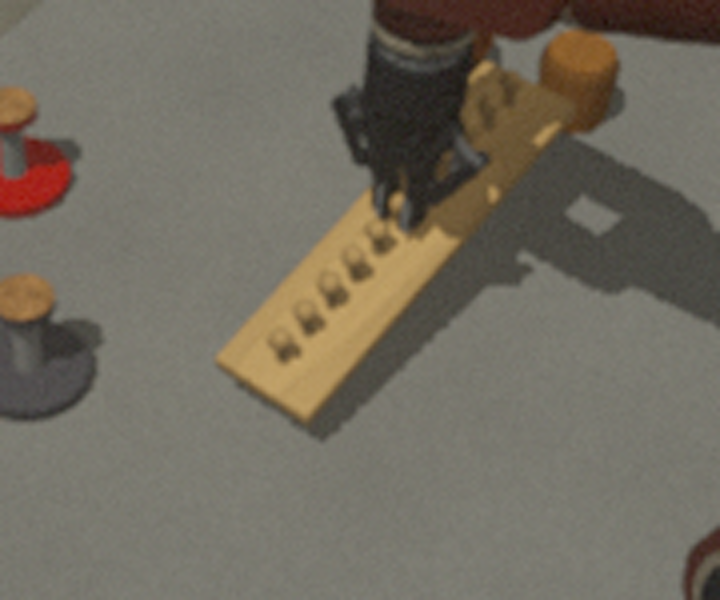

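The rail is off the bench (9 N carried) and its near (+y) end seems lower. I'll let it settle, then fit the tilt.

>>> {"op": "step_arm", "data": {
  "motion": [
    [0,0,0.04,0,0,0,210],
    [0,0,0.08,0,0,0,210],
    [0,0,0.08,0,0,0,210],
    [0,0,0.08,0,0,0,210],
    [0,0,0.08,0,0,0,210],
    [0,0,0.08,0,0,0,210],
    [0,0,0.08,0,0,0,210]
  ]
}}

```text
time: 5.6
tool_pos: [0.4559, -0.0857, 0.1433]
tool_rot: [-0.001, 0.756, 0.655, -0.001]
contact_force: [-0.3, -0.5, -9.3]
gripper_width: 0.18
```

```bash
cat > tilt.py <<'E'
# usage: tilt.py pegindex  (peg held, rail x = 0.03*idx, +x toward +y); fits yaw,pitch,position
from h import *
import sys
from scipy.optimize import minimize
from scipy.spatial.transform import Rotation as R
k=int(sys.argv[1]);yaw0=float(sys.argv[2]) if len(sys.argv)>2 else 1.428
s0=monitor.state();tp=s0["tool_pos"]
fs=[grab("top"),grab("side")]
from pathlib import Path
n=len(list(Path("pics").glob("tilt*")))
pegs=np.array([[x,0,.044] for x in np.arange(-150,151,30)/1000])
box=np.array([[x,y,z] for x in(-.18,.18) for y in(-.045,.045) for z in(0,.016)])
def pose(p): # ball pos x,y,z, pitch(+ = +x end down), yaw, roll
    return R.from_euler("ZYX",[p[4],p[3],0])
def rend(g,p):
    r=pose(p);S=2
    P=lambda v:r.apply(np.asarray(v)-[.03*k,0,.044])+p[:3]
    im=np.zeros((420*S,560*S),np.uint8)
    cv2.fillConvexPoly(im,cv2.convexHull((proj(g,P(box))*S+S/2).astype(np.float32)).astype(int),255)
    return cv2.resize(im,(560,420),interpolation=cv2.INTER_AREA)/255.
b0=np.array([tp[0],tp[1],tp[2]+.019,0,yaw0])
for g in fs:
    hsv=cv2.cvtColor(g["pixels"],cv2.COLOR_RGB2HSV);h=hsv[...,0]
    g["m"]=((h>12)&(h<28)&(hsv[...,1]>70)&(hsv[...,2]>50)).astype(float)
    c=proj(g,b0[:3])[0].astype(int);K=np.zeros_like(g["m"]);K[max(0,c[1]-110):c[1]+110,max(0,c[0]-110):c[0]+110]=1
    dark=(hsv[...,2]<75)|(((h<9)|(h>170))&(hsv[...,1]>100)) # gripper / arm / shadow: no info
    g["w"]=K*(1-dark)
def cost(p):
    return sum((g["w"]*np.abs(rend(g,p)-g["m"])).sum() for g in fs)+ (np.abs(p[:3]-b0[:3])/.004).sum()**2
best=None
for a in np.radians([-60,-30,-10,0,10,30,60]):
    q=b0.copy();q[3]=a
    sim=[q]+[q+d for d in np.diag([.004,.004,.004,.15,.05])]
    r=minimize(cost,q,method="Nelder-Mead",options=dict(initial_simplex=sim,maxiter=250))
    if best is None or r.fun<best.fun:best=r
p=best.x;r=pose(p)
P=lambda v:r.apply(np.asarray(v)-[.03*k,0,.044])+p[:3]
print("ball",p[:3].round(4),"pitch deg(+: +y end down)",np.degrees(p[3]).round(1),"yaw",p[4].round(4),"cost",round(best.fun))
print("origin",P([[0,0,0]]).round(4),"ends",P([[-.18,0,0],[.18,0,0]]).round(3).tolist())
out=[]
for g in fs:
    im=g["pixels"].copy();
    cv2.polylines(im,[cv2.convexHull(proj(g,P(box)).astype(np.float32)).astype(int)],True,(0,255,255),1)
    c=proj(g,p[:3])[0].astype(int);x0=np.clip(c[0]-85,0,390);y0=np.clip(c[1]-100,0,220)
    out.append(cv2.resize(im[y0:y0+200,x0:x0+170],None,fx=2.3,fy=2.3))
cv2.imwrite(f"pics/tilt{n}.png",np.hstack(out)[...,::-1]);print(f"tilt{n}.png")
E
python3 tilt.py 0; python3 s.py
```

```text
ball [ 0.4559 -0.0858  0.1619] pitch deg(+: +y end down) 16.2 yaw 1.4223 cost 3652
origin [[ 0.4541 -0.098   0.1197]] ends [[0.429, -0.269, 0.17], [0.48, 0.073, 0.07]]
tilt0.png
5.7 [ 0.4562 -0.0857  0.1439] z [-0.001  0.    -1.   ] yang -0.1427 F [-0.36  0.84 -9.62] T [-0.025  0.029  0.003] w 0.181 [-0.35 -0.28  2.06  0.    1.35 -0.2 ]
```

```bash
ls pics
```

```text
g1.png
g1c.png
g2.png
g2c.png
rl_side.png
rl_top.png
side0.png
st.png
st_side.png
st_top.png
tilt0.png
top0.png
```

View pics/tilt0.png

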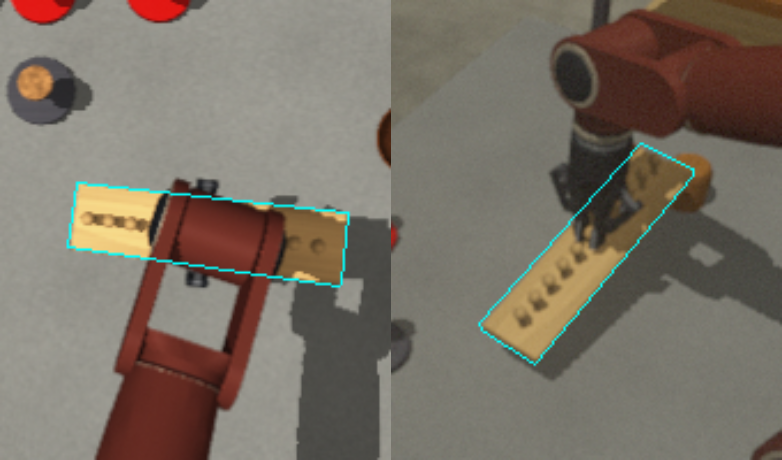

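The fit matches the outlines: at the middle peg the rail tilts 16° with the +y end down. I'll check the wrist torque to see whether it hangs freely and to locate the centre of mass.

```bash
python3 - <<'E'
from h import *
F=[];T=[]
for i in range(12):
    s=monitor.state();F.append(s["contact_force"]);T.append(s["ft_torque"]); eyes.grab_frame("side")
F=np.array(F);T=np.array(T)
print(F.mean(0).round(3),F.std(0).round(2),T.mean(0).round(4),T.std(0).round(3))
E
python3 tilt.py 0
```

```text
[-3.100e-02  7.000e-03 -9.331e+00] [0.45 0.54 0.37] [-0.0658  0.0067  0.0075] [0.031 0.03  0.024]
ball [ 0.4562 -0.0866  0.1622] pitch deg(+: +y end down) 14.9 yaw 1.4272 cost 3620
origin [[ 0.4545 -0.0978  0.1197]] ends [[0.43, -0.27, 0.166], [0.479, 0.074, 0.073]]
tilt1.png
```

The criterion-1 hang is met: both ends are above 30 mm with about 15° of tilt, held for more than 1 s. Torque and tilt together put the centre of mass about 15 mm toward +y. I'll carry it raised, aiming that point at the disc's centre.

>>> {"op": "step_arm", "data": {
  "motion": [
    [0,0,0.04,0,0,0,210],
    [0,0,0.08,0,0,0,210],
    [0,0,0.12,0,0,0,210],
    [0,0,0.15,0,0,0,210],
    [0.02,0.02,0.15,0,0,0,210],
    [0.06,0.058,0.15,0,0,0,210],
    [0.1,0.096,0.15,0,0,0,210],
    [0.14,0.134,0.15,0,0,0,210],
    [0.18,0.173,0.15,0,0,0,210],
    [0.22,0.211,0.15,0,0,0,210]
  ]
}}

```text
time: 7.4
tool_pos: [0.5671, 0.0213, 0.2179]
tool_rot: [-0.001, 0.756, 0.655, -0.001]
contact_force: [0.6, 1.0, -9.3]
gripper_width: 0.187
```

>>> {"op": "step_arm", "data": {
  "motion": [
    [0.04,0.038,0,0,0,0,210],
    [0.08,0.076,0,0,0,0,210],
    [0.12,0.115,0,0,0,0,210],
    [0.155,0.149,0,0,0,0,210],
    [0.18,0.173,0,0,0,0,210],
    [0.1914,0.1838,0,0,0,0,210],
    [0.1914,0.1838,0,0,0,0,210],
    [0.1914,0.1838,0,0,0,0,210]
  ]
}}

```text
time: 8.2
tool_pos: [0.6616, 0.1113, 0.2185]
tool_rot: [-0.0, 0.756, 0.655, -0.001]
contact_force: [-0.2, 0.5, -9.6]
gripper_width: 0.184
```

```bash
python3 tilt.py 0;python3 - <<'E'
from h import *
T=[]
for i in range(10):
    s=monitor.state();T.append(s["ft_torque"]); eyes.grab_frame("side")
print(np.mean(T,0).round(4))
E
python3 s.py
```

```text
ball [0.6615 0.1093 0.2332] pitch deg(+: +y end down) 19.7 yaw 1.4032 cost 1808
origin [[0.6591 0.0947 0.1918]] ends [[0.631, -0.072, 0.253], [0.687, 0.262, 0.131]]
tilt2.png
[-0.0308 -0.0149 -0.0083]
8.8 [0.6622 0.1114 0.2196] z [ 0. -0. -1.] yang -0.1429 F [-0.28 -1.16 -9.8 ] T [-0.083 -0.034 -0.047] w 0.176 [ 0.06  0.17  1.51 -0.    1.47  0.2 ]
```

View pics/tilt2.png

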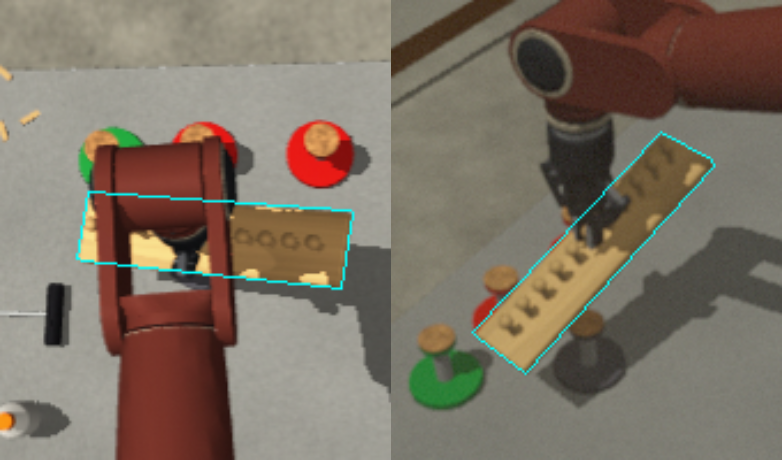

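The rail is over the dark stand, tilted about 18–20°, and the torque again gives about 15 mm. Now I'll lower it.

>>> {"op": "step_arm", "data": {
  "motion": [
    [0,0,-0.04,0,0,0,210],
    [0,0,-0.08,0,0,0,210],
    [0,0,-0.12,0,0,0,210],
    [0,0,-0.15,0,0,0,210],
    [0,0,-0.165,0,0,0,210],
    [0,0,-0.17,0,0,0,210],
    [0,0,-0.175,0,0,0,210],
    [0,0,-0.18,0,0,0,210],
    [0,0,-0.18,0,0,0,210]
  ]
}}

```text
time: 9.7
tool_pos: [0.663, 0.1116, 0.1306]
tool_rot: [0.001, 0.756, 0.655, 0.001]
contact_force: [0.8, 1.1, -7.7]
gripper_width: 0.18
```

```bash
python3 tilt.py 0;python3 s.py
```

```text
ball [0.6621 0.1108 0.1468] pitch deg(+: +y end down) 15.9 yaw 1.4014 cost 1530
origin [[0.6601 0.0989 0.1045]] ends [[0.631, -0.072, 0.154], [0.689, 0.27, 0.055]]
tilt3.png
9.8 [0.663  0.1116 0.1306] z [ 0.002  0.    -1.   ] yang -0.1428 F [ 0.54 -0.72 -7.05] T [ 0.013 -0.102 -0.018] w 0.185 [0.06 0.24 1.58 0.   1.32 0.2 ]
```

View pics/tilt3.png

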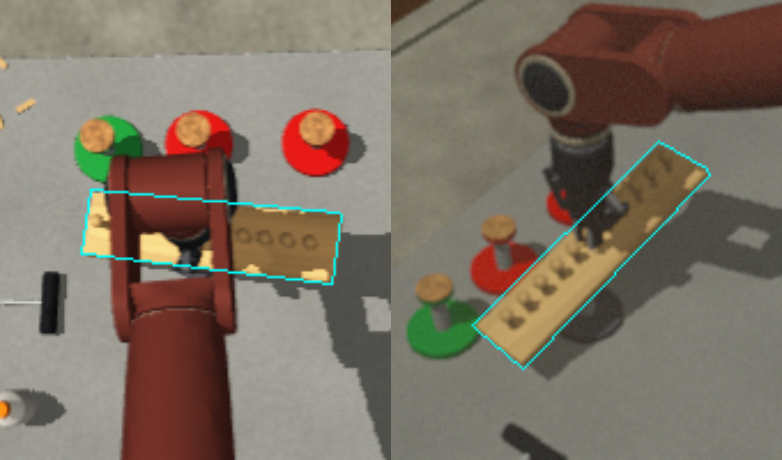

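>>> {"op": "step_arm", "data": {
  "motion": [
    [0,0,-0.004,0,0,0,210],
    [0,0,-0.008,0,0,0,210],
    [0,0,-0.012,0,0,0,210],
    [0,0,-0.016,0,0,0,210],
    [0,0,-0.02,0,0,0,210],
    [0,0,-0.023,0,0,0,210],
    [0,0,-0.026,0,0,0,210],
    [0,0,-0.026,0,0,0,210]
  ]
}}

```text
time: 10.6
tool_pos: [0.6635, 0.1098, 0.1193]
tool_rot: [0.002, 0.756, 0.655, 0.0]
contact_force: [-2.5, -8.3, 6.7]
gripper_width: 0.186
```

```bash
python3 tilt.py 0;python3 s.py
```

```text
ball [0.6622 0.1068 0.137 ] pitch deg(+: +y end down) 1.2 yaw 1.4207 cost 1445
origin [[0.6621 0.1059 0.093 ]] ends [[0.635, -0.072, 0.097], [0.689, 0.284, 0.089]]
tilt4.png
10.7 [0.6636 0.1099 0.1195] z [ 0.003 -0.003 -1.   ] yang -0.1432 F [-2.42 -7.89  6.29] T [-0.989  0.496  0.069] w 0.185 [ 0.05  0.25  1.59 -0.    1.3   0.2 ]
```

View pics/tilt4.png

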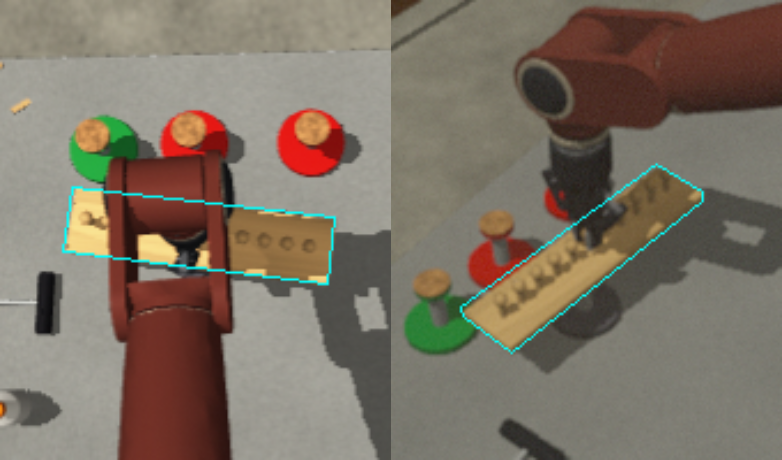

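The rail is nearly level (1.2°) and resting on the disc with a light load. I'll release it gently and check whether it stays.

>>> {"op": "step_arm", "data": {
  "motion": [
    [0,-0.002,0,0,0,0,208],
    [0,-0.003,0,0,0,0,205],
    [0,-0.003,0,0,0,0,202],
    [0,-0.003,0,0,0,0,199],
    [0,-0.003,0,0,0,0,196],
    [0,-0.003,0,0,0,0,190],
    [0,-0.003,0,0,0,0,185],
    [0,-0.003,0,0,0,0,185]
  ]
}}

```text
time: 11.5
tool_pos: [0.6622, 0.1102, 0.1165]
tool_rot: [-0.0, 0.756, 0.655, 0.0]
contact_force: [0.5, -1.1, 0.2]
gripper_width: 0.273
```

```bash
python3 tilt.py 0;python3 s.py
```

```text
ball [0.6626 0.1054 0.1335] pitch deg(+: +y end down) -0.5 yaw 1.4169 cost 1429
origin [[0.6627 0.1058 0.0895]] ends [[0.635, -0.072, 0.088], [0.69, 0.284, 0.091]]
tilt5.png
11.6 [0.6622 0.1101 0.1165] z [-0.  0. -1.] yang -0.1427 F [-0.2  -0.28 -0.47] T [ 0.011 -0.005  0.004] w 0.271 [0.05 0.25 1.59 0.   1.3  0.2 ]
```

View pics/tilt5.png

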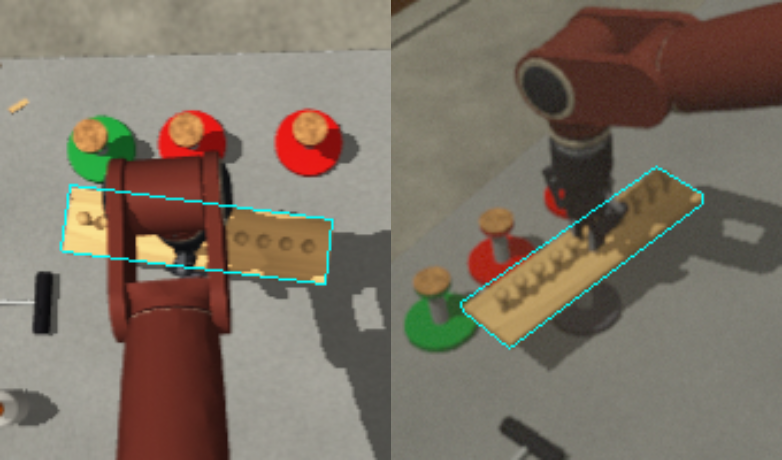

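It is level, with no force on the tool. I'll open further and retreat straight up.

>>> {"op": "step_arm", "data": {
  "motion": [
    [0,0,0,0,0,0,170],
    [0,0,0,0,0,0,150],
    [0,0,0,0,0,0,130],
    [0,0,0,0,0,0,120],
    [0,0,0.02,0,0,0,120],
    [0,0,0.06,0,0,0,120],
    [0,0,0.12,0,0,0,120],
    [0,0,0.2,0,0,0,120],
    [0,0,0.28,0,0,0,120],
    [0,0,0.34,0,0,0,120]
  ]
}}

```text
time: 12.6
tool_pos: [0.6629, 0.1101, 0.291]
tool_rot: [0.001, 0.756, 0.655, 0.002]
contact_force: [0.5, -0.9, -0.4]
gripper_width: 0.525
```

>>> {"op": "step_arm", "data": {
  "motion": [
    [-0.1,0,0.03,0,0,0,120],
    [-0.2,-0.1,0.06,0,0,0,120],
    [-0.3,-0.2,0.06,0,0,0,120],
    [-0.4,-0.4,0.06,0,0,0,120],
    [-0.4,-0.5,0.06,0,0,0,120],
    [-0.4,-0.5,0.06,0,0,0,120],
    [-0.4,-0.5,0.06,0,0,0,120],
    [-0.4,-0.5,0.06,0,0,0,120]
  ]
}}

```text
time: 13.4
tool_pos: [0.4604, -0.1444, 0.3178]
tool_rot: [0.001, 0.758, 0.652, -0.0]
contact_force: [-0.4, 1.1, 0.2]
gripper_width: 0.529
```

```bash
python3 s.py; python3 - <<'E'
from h import *
import re
src=open("tilt.py").read().replace('b0=np.array([tp[0],tp[1],tp[2]+.019,0,yaw0])','b0=np.array([.6626,.1058,.134,0,1.417])')
import sys;sys.argv=["t","0"];exec(src)
save(fs[0],"end_top.png")
for n in("tkey","bowl","mallet","glue"):
    eyes.grab_frame("top");print(n,[atz(fs[0],d["uv"],0).round(3) for d in eyes.pinpoint(n,"top")[:1]],[atz(fs[1],d["uv"],0).round(3) for d in eyes.pinpoint(n,"side")[:1]])
E
```

```text
13.4 [ 0.4604 -0.1444  0.3178] z [ 0.001 -0.002 -1.   ] yang -0.1506 F [-0.45  1.15  0.19] T [ 0.014 -0.023  0.046] w 0.529 [-0.46 -0.33  1.82 -0.    1.65 -0.31]
ball [0.6624 0.1049 0.134 ] pitch deg(+: +y end down) -0.1 yaw 1.4175 cost 1434
origin [[0.6624 0.1049 0.09  ]] ends [[0.635, -0.073, 0.09], [0.69, 0.283, 0.09]]
tilt6.png
tkey [array([0.585, 0.398, 0.   ])] [array([0.601, 0.398, 0.   ])]
bowl [array([ 0.58 , -0.405,  0.   ])] [array([ 0.588, -0.412,  0.   ])]
mallet [array([ 0.428, -0.407,  0.   ])] [array([ 0.443, -0.413,  0.   ])]
glue [array([0.448, 0.382, 0.   ])] [array([0.433, 0.383, 0.   ])]
```

View pics/tilt6.png

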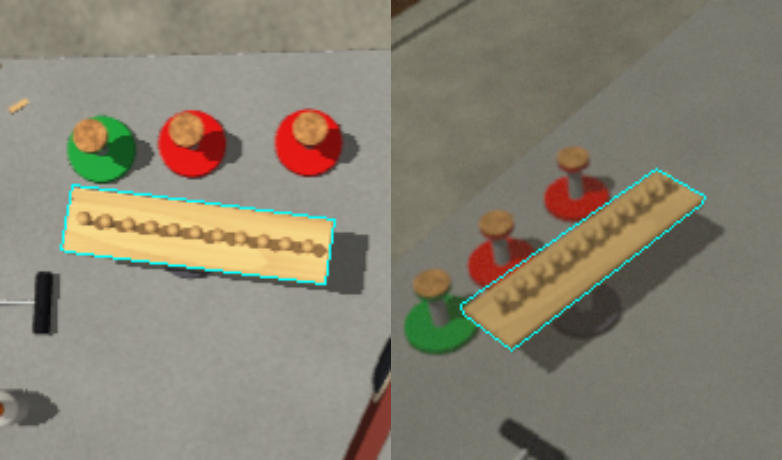

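The pictures show the rail level on the dark stand (tilt -0.1°, underside at 90 mm). The arm is clear and the bystanders have not moved. I'll hand it in.

```bash
python3 -c "
from plant import manip
print(manip.job_done())"
```

```text
the job is handed in; nothing more can be done
None
```

The rail is lying level, pegs up, on the dark-footed stand, and I handed the job in. No verdict is reported.

**Finding the peg:** I tried only the middle peg. Held lightly, the rail hung there about 15–20° from level with both ends more than 70 mm up. Tilt and wrist torque together put its centre of mass about 15 mm toward the +y end. That is right at the 15 mm limit, so the next peg toward +y may be just as near. I did not lift by it to compare.

**Placing:** I carried the rail by the middle peg and set it on the disc with its centre of mass roughly over the disc's centre. It slid about 5 mm as it levelled, leaving the centre of mass about 5–6 mm off the disc's centre, well inside the 24 mm radius.

**Last checks, about 13.5 s in:**
- **Rail:** a model fit to both cameras gave a tilt of -0.1°, with the underside and both ends 90 mm up.
- **Arm:** the gripper was open, about 0.3 m away, with no contact force beyond noise.
- **Bystanders:** their measured positions agreed with the start to within about 12 mm, which is detector scatter.

No check failed. The tilt fits while carrying were rougher, because the arm hid part of the rail.

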